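# Index the blue-capped vial to the reader

## Task

The blue-capped vial on the turntable is the next sample to be read: work the red-handled lever, pushing it full strokes counter-clockwise and letting it spring back, until that vial stands right in front of the reader (the dark block with the yellow pointer), upright in its pocket, and leave the lever sprung back home. Each full stroke advances the turntable by one pocket and the lever cannot bring it back, so count the strokes; move it with the lever only and do not touch the turntable or the blue-capped vial.

Things in the scene. Friction and masses are not known exactly. Their poses are not given: they have to be found in the camera images.
- turntable: Dark grey turntable, 160 mm across, top face 46 mm above the table, with eight light grey square pockets (31 mm outside, walls up to 74 mm) every 45 degrees on a circle of 58 mm radius. Origin: on its vertical axis at table height. It turns counter-clockwise seen from above, one pocket (45 degrees) per full lever stroke, and stays where it is left.
- lever (a joint): Steel lever on the turntable's axis. 0 = home (spring return), grows counter-clockwise from above to the end stop at 0.873 rad. After 5 degrees of play the ratchet takes the turntable along: one pocket at the end stop. Let go, it swings home by itself in 1 s and the turntable stays. Pushing the handle takes 4 to 5 N. At home it points 105 degrees clockwise of the ray from the axis to the reader.
- knob (a point): Centre of the top of the lever's upright red handle: a cylinder 26 mm across, red from 47 to 105 mm above the table, 145 mm from the turntable's axis. Moves with the lever. Push it from its clockwise side, for instance with closed fingers. Vials and caps reach 114 mm above the table but stay within 71 mm of the axis.
- vial_blue: Round sample vial with a blue cap, 25 mm across, 68 mm tall, 30 g, standing loose in a pocket of the turntable. Origin: centre of its underside, 46 mm above the table when seated. It starts two, three or four pockets clockwise of the reader. Vials with orange, green and white caps stand in other pockets.
- port (a point): The reading place: the middle of the pocket floor in front of the reader, 58 mm from the turntable's axis and 46 mm above the table. The reader is a dark fixed block, 46 mm wide and 74 mm tall with a yellow pointer on top, 102 to 132 mm from the axis, on the same ray. This point does not turn with the turntable.
Mind the look-alikes: they are no part of the job. Leave any pink or purple look-alike of the vial_blue alone.

How it is judged:
At the end, for the whole second after the job is handed in: The blue-capped vial stands upright (within 11 degrees), seated in its pocket, its axis within 12 mm of the reading place; the lever is back home (below 0.1 rad) and the turntable is at rest (horizontal distance between vial_blue and port below 0.012 m and height (world z) of vial_blue below 0.052 m and angle between vial_blue's own z axis and vertical below 0.2 rad and value of joint lever below 0.1 rad and angular speed of turntable below 0.1 rad/s); the robot touches nothing.
It fails at once if the robot touches the turntable (it is to be moved by the lever only) (contact force between any of the arm, the fingers and turntable above 1 N).
It fails at once if the robot touches the blue-capped vial (contact force between any of the arm, the fingers and vial_blue above 0.5 N).
It also fails if it takes over 58 s, if anything falls off the work surface, if the arm or the gripper's body presses on something with over 40 N, if the wrist force passes 120 N, or if a joint passes its speed limit or range.

## Robot

A 6-joint arm with a two-finger parallel gripper is mounted at the origin on the work surface. World frame = base frame: x ahead of the robot, y to its left, z up, the work surface at z = 0. Lengths are in m, angles in rad, forces in N, time in s.
With the tool pointing down it reaches from about 0.275 to 0.725 m from the base axis. Payload 5.6 kg.
Tool frame: the origin (TCP) lies on the centre line of the jaws, within the pads' length; the fingertips stand 11 mm ahead of it and the grasp point (between the pads) lies 8 mm behind it; z points along the fingers, y is the direction in which the jaws open and shut (so a half turn about z gives the same grasp; the last joint's range is limited). The gripper opens to 85 mm and grips with 20 to 120 N. Pads are 22 mm wide; open, the fingers measure 114 mm over their backs; the gripper's body (76 mm by 85 mm) begins 54 mm behind the grasp point. The pads swing forward as they close: fully open they stand 13 mm farther back than shut.
Start: joints at [-0.821, 0.255, 0.108, 0, -1.424, -0.285], TCP at [0.247, -0.492, 0.211] pointing down, gripper open.
Joint ranges: [-2.95, 2.95], [-1.21, 1.97], [-1.09, 1.5], [-2.87, 1.71], [-2.94, -0.07], [-3.05, 3.05]. Speed limits (rad/s): [2.57, 2.57, 3.14, 3.14, 3.14, 3.14].

## Interface

Orientations are given as [roll, pitch, yaw] about the fixed x, y, z axes, in that order (R = Rz(yaw) Ry(pitch) Rx(roll)).
In Python, from bench import ctrl gives the robot as it stands. The module is installed in compiled form; this text tells all that it offers.
- The arm moves only by the tool apply_moves, never from a script. Its argument "series" is a list of rows, each a list of 2 entries, a list of its own where there are three numbers: the shift along the world's x, y, z in m, then the turn about the world's z in degrees. A call has 1 to 10 rows; each row is the pose to reach, as a shift and turn from the pose commanded when the call began; what a row does not reach only later rows make up. A row lasts 1/10 s, in which the tool goes at most 50 mm and 8.59 degrees, less where a joint would pass 70% of its speed; a pose out of reach is approached as far as the arm can. A call with a gripper value outside its range is refused whole. "claw" is the opening in per cent of the stroke, from 0 (shut) to 100 (fully open), set as the call begins (left out, the last holds). The fingers move at their own pace and stop on an object; the grip force is fixed at half the most. Time passes only in rows, so rows that repeat a pose let the fingers close. It gives the time, the measured TCP pose, the force and the opening at its end, in the units of the state.
- ctrl.sense(): the state, without advancing time (a new reading comes with each control period).
- ctrl.grab_frame(name): name is "side" or "top"; returns a dict with "image" (420x560x3 uint8, blue, green, red), "fx", "fy", "cx", "cy" (pixels), "rvec" (rotation vector, rad) and "tvec" (3), from world to camera coordinates, as OpenCV has them. Camera axes: x right, y down, z forward; pixel columns grow to the right and rows downward; lengths in m; the calibration is good to about 2 mm. A picture is of the moment at which its call begins. There is no depth.
- ctrl.hand_in(): hands the job in, once; it reports no verdict.
The state is a dict: "time": time; "qpos": joint angles; "qvel": joint speeds; "joint_torque": joint torques, N m; "tcp_pos": TCP position; "ee_rot": TCP orientation; "contact_force": force on the tool from outside, world axes, zero at the start; "moment": the same for the moment, N m; "gripper_width": finger opening in m.
Only numpy, scipy, OpenCV 4.12 (cv2) and the standard library are available. Lean on these libraries where they do the work, as an engineer would, in place of code of your own. Each camera call takes 0.05 s, during which the arm holds its last target. There are 200 camera calls.

## Working session

There is one attempt and no reset: what is moved stays moved. The work goes in short steps, Python scripts to look and compute and a tool call to move; the robot and the scene stay as the last step left them, time stands still between calls to the robot, and variables do not carry over. Pictures are saved under pics/ and viewed, about 8 in all and at most 12, crops included, and the job is handed in when it is done.

Besides the shell and the picture viewer there is one more tool, called after "Request:" as name(argument=value, ...), one argument or row to a line, values as JSON. apply_moves: Moves the arm, as the interface text tells. Its arguments: {"type":"object","properties":{"series":{"type":"array"},"claw":{"type":"number"}},"required":["series"]}

```bash
mkdir -p pics; cat > h.py <<'E'
import numpy as np, cv2
from bench import ctrl
def grab(n,fn):
    f=ctrl.grab_frame(n); cv2.imwrite('pics/'+fn,f['image']); return f
def cal(f):
    K=np.array([[f['fx'],0,f['cx']],[0,f['fy'],f['cy']],[0,0,1.]])
    return K,np.array(f['rvec'],float),np.array(f['tvec'],float)
def unproj(f,u,v,z):
    K,r,t=cal(f);R=cv2.Rodrigues(r)[0];d=R.T@np.linalg.inv(K)@[u,v,1.];c=-R.T@t.ravel()
    return c+d*(z-c[2])/d[2]
def proj(f,p):
    K,r,t=cal(f);return cv2.projectPoints(np.array(p,float).reshape(-1,3),r,t,K,None)[0].reshape(-1,2)
E
python3 - <<'E'
from h import *
import pickle
a=grab('top','t1.png');b=grab('side','s1.png')
pickle.dump((a,b),open('f1.pkl','wb'))
cv2.imwrite('pics/both.png',cv2.resize(np.vstack([a['image']]),None,fx=1.4,fy=1.4))
print(ctrl.sense())
E
```

```text
{'time': 0.1, 'qpos': array([-8.21429324e-01,  2.55653460e-01,  1.07166125e-01, -3.98107566e-04,
       -1.42392706e+00, -2.84573692e-01]), 'qvel': array([ 3.00445108e-04, -2.13213617e-03,  2.49448829e-03,  3.04073362e-03,
       -5.64157258e-06,  1.01695423e-03]), 'joint_torque': array([-2.51610720e-03, -3.87603450e+01,  2.38473183e+01,  5.37794575e+00,
       -3.79936086e-03, -5.56920824e-06]), 'tcp_pos': array([ 0.24634656, -0.4912164 ,  0.20992081]), 'ee_rot': array([ 3.13992912e+00, -7.63801474e-05, -2.67685786e+00]), 'contact_force': array([ 0.1861304 , -0.69216805, -0.09097777]), 'moment': array([0.01430643, 0.01329186, 0.00443283]), 'gripper_width': 0.08547681329112194}
```

View pics/both.png

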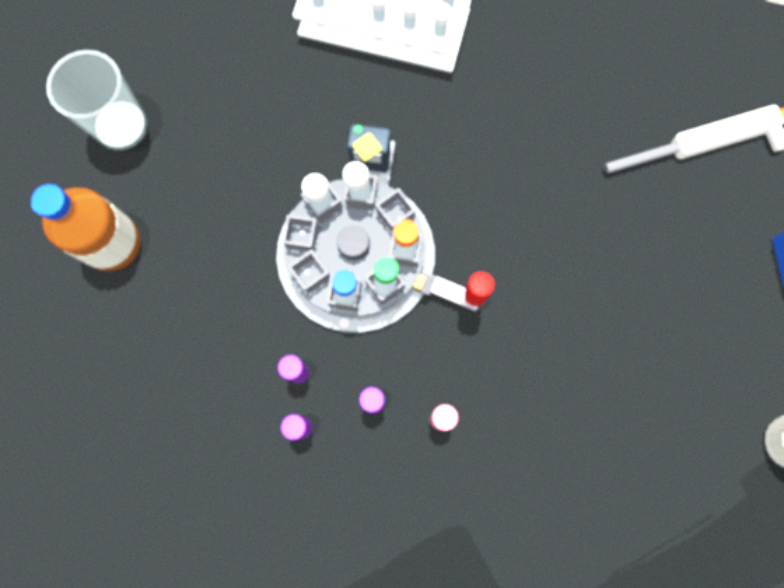

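View pics/s1.png

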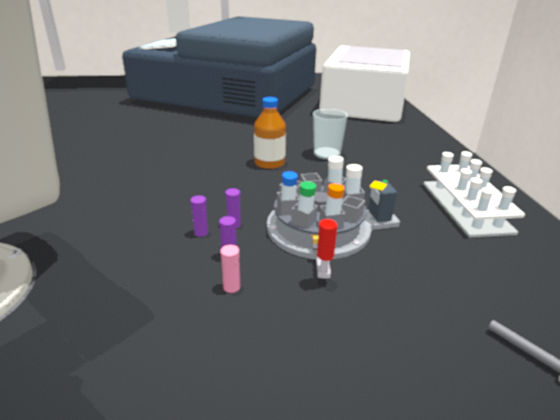

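The top view shows the blue cap at (345,282), green (387,269), orange (405,233), two white caps, the red knob (481,286) and the reader's pointer (368,147), all in 1.4x pixels. The purple and pink look-alikes stand off the table. Next I measure these.

```bash
python3 - <<'E'
from h import *
import pickle
a,b=pickle.load(open('f1.pkl','rb'))
s=1/1.4
def U(u,v,z): return unproj(a,u*s,v*s,z)[:2]
pk=U(481,286,.105); rd=U(368,147,.076)
caps={n:U(u,v,.114) for n,u,v in [('blue',345,282),('green',387,269),('orange',405,233),('white1',356,175),('white2',316,186)]}
# axis: circle of 58 mm through the caps, 145 from knob
from scipy.optimize import least_squares
P=np.array(list(caps.values()))
r=least_squares(lambda c:np.r_[np.hypot(*(P-c).T)-.058,np.hypot(*(pk-c))-.145],P.mean(0))
c=r.x;print('axis',c,'res mm',r.fun*1e3,'hub',U(352,241,.05))
ang=lambda p:np.degrees(np.arctan2(*(p-c)[::-1]))
print('knob',pk,ang(pk),'reader',rd,ang(rd),np.hypot(*(rd-c)),'diff',(ang(rd)-ang(pk))%360)
for n,p in caps.items():print(n,p,'cw of reader',(ang(rd)-ang(p))%360,'by knob',(ang(pk)+105-ang(p))%360)
print('side check knob',proj(b,[*pk,.105]),'blue',proj(b,[*caps['blue'],.114]))
im=a['image'][90:250,180:360];cv2.imwrite('pics/c1.png',cv2.resize(im,None,fx=4,fy=3.7,interpolation=cv2.INTER_CUBIC))
E
```

```text
axis [0.55942505 0.1125362 ] res mm [-1.71767583 -0.32855846 -1.04305819 -0.78204425 -1.39465562  0.43561093] hub [0.56422704 0.1147814 ]
knob [ 0.5363879  -0.03106327] -99.11409961836355 reader [0.66536006 0.12238208] 5.3099663326111735 0.10639157310423611 diff 104.42406595097472
blue [0.50422099 0.10157206] cw of reader 174.0765722128312 by knob 174.65250626185647
green [0.52758802 0.06444879] cw of reader 128.81714505201532 by knob 129.3930791010406
orange [0.56840793 0.05629208] cw of reader 86.23576426635188 by knob 86.81169831537716
white1 [0.61608285 0.12052292] cw of reader 357.28618235409493 by knob 357.8621164031202
white2 [0.59425928 0.15715392] cw of reader 313.2900649946333 by knob 313.86599904365863
side check knob [[323.6862397  222.68822638]] blue [[287.08652498 174.71426659]]
```

View pics/c1.png

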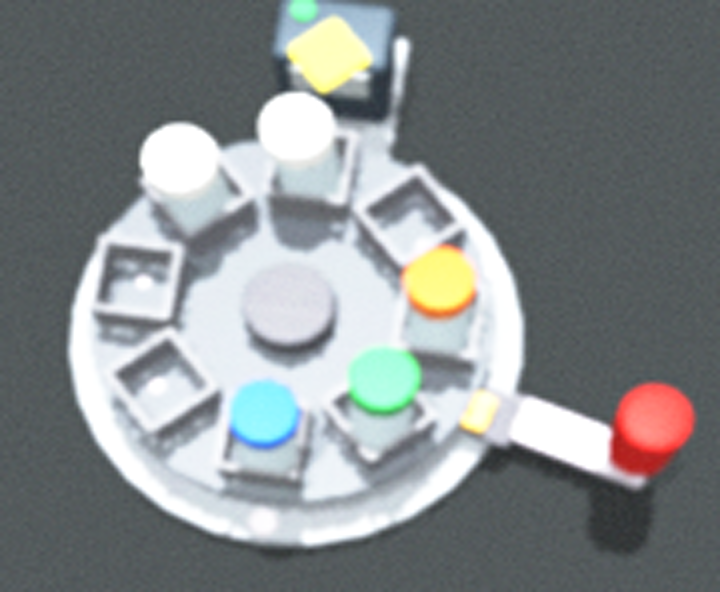

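The blue cap is about 175° clockwise of the reader, which is 4 pockets (green is 3, orange 2), so 4 strokes are needed. The lever at 104.4° agrees with the stated 105°. I'll push along an arc about the axis.

```bash
cat >> h.py <<'E'
C=np.array([.560,.113])
def tp(th,R=.1475):
    t=np.radians(th);return C+R*np.array([np.cos(t),np.sin(t)])
E
python3 - <<'E'
from h import *
s=ctrl.sense();p=s['tcp_pos'];print(p)
B=tp(-121);print('B',B,'shift',B-[.247,-.492],'turn',-121+100-26.6)
for a in range(0,69,3): print(a,np.round((tp(-121+a)-B)*1e3,0),a)
E
```

```text
[ 0.24634656 -0.4912164   0.20992081]
B [ 0.48403188 -0.01343218] shift [0.23703188 0.47856782] turn -47.6
0 [0. 0.] 0
3 [ 7. -4.] 3
6 [14. -7.] 6
9 [ 21. -10.] 9
12 [ 28. -13.] 12
15 [ 35. -15.] 15
18 [ 43. -17.] 18
21 [ 50. -19.] 21
24 [ 58. -20.] 24
27 [ 66. -21.] 27
30 [ 73. -21.] 30
33 [ 81. -21.] 33
36 [ 89. -21.] 36
39 [ 96. -20.] 39
42 [104. -18.] 42
45 [112. -17.] 45
48 [119. -15.] 48
51 [126. -12.] 51
54 [134.  -9.] 54
57 [141.  -6.] 57
60 [147.  -3.] 60
63 [154.   1.] 63
66 [161.   6.] 66
```

Request:
apply_moves(
  series=[
    [[0.02,0.04,0],-5],
    [[0.04,0.08,0],-10],
    [[0.06,0.12,0],-15],
    [[0.08,0.16,0],-20],
    [[0.1,0.2,0],-25],
    [[0.12,0.24,0],-30],
    [[0.14,0.28,0],-35],
    [[0.16,0.32,0],-40],
    [[0.18,0.36,0],-45],
    [[0.2,0.4,0],-47.6],
  ],
  claw=0,
)

```text
time: 1.1
tcp_pos: [0.4467, -0.0898, 0.2106]
ee_rot: [3.142, -0.0, 2.773]
contact_force: [1.7, 0.2, 0.3]
gripper_width: -0.0002
```

Request:
apply_moves(
  series=[
    [[0.015,0.03,0],0],
    [[0.027,0.055,0],0],
    [[0.037,0.079,0],0],
    [[0.037,0.079,0],0],
    [[0.037,0.079,-0.03],0],
    [[0.037,0.079,-0.06],0],
    [[0.037,0.079,-0.09],0],
    [[0.037,0.079,-0.12],0],
    [[0.037,0.079,-0.12],0],
  ],
)

```text
time: 2.0
tcp_pos: [0.4799, -0.0136, 0.0869]
ee_rot: [-3.137, -0.008, 2.774]
contact_force: [-0.0, -0.3, 1.2]
gripper_width: -0.0002
```

```bash
python3 - <<'E'
from h import *
a=grab('top','t2.png');b=grab('side','s2.png')
cv2.imwrite('pics/c2.png',np.hstack([cv2.resize(a['image'][60:260,160:380],(400,364)),cv2.resize(b['image'][100:320,180:420],(400,364))]))
s=ctrl.sense();print(s['time'],s['tcp_pos'],s['contact_force'],np.degrees(s['ee_rot']),s['gripper_width'],s['qpos'])
E
```

```text
2.1 [ 0.4835774  -0.01320557  0.09126411] [-0.08387359 -0.89939924  0.14675649] [-1.79944216e+02 -3.95309725e-03  1.59033440e+02] -8.83852088431111e-05 [ 2.98154674e-01  1.98911320e-01 -2.80244264e-01  8.15808245e-04
 -1.09229529e+00 -2.23526235e+00]
```

View pics/c2.png

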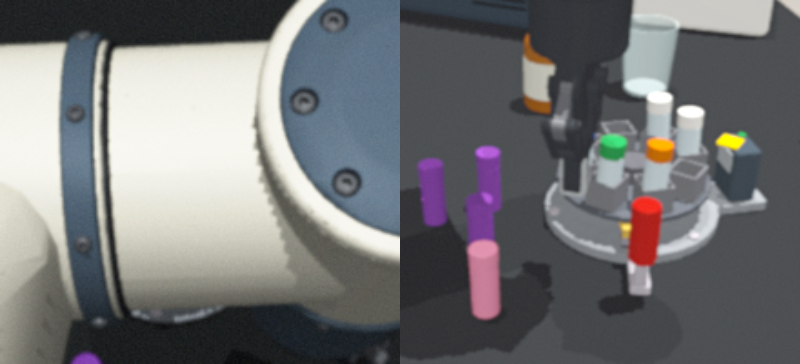

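The side view shows the closed fingers hanging clear of the turntable on the clockwise side of the knob (crop 645,230). The arm hides the top view. Now the first stroke.

Request:
apply_moves(
  series=[
    [[0.007,-0.004,0],3],
    [[0.014,-0.007,0],6],
    [[0.021,-0.01,0],9],
    [[0.028,-0.013,0],12],
    [[0.035,-0.015,0],15],
    [[0.043,-0.017,0],18],
    [[0.05,-0.019,0],21],
    [[0.058,-0.02,0],24],
    [[0.066,-0.021,0],27],
    [[0.073,-0.021,0],30],
  ],
)

```text
time: 3.1
tcp_pos: [0.5583, -0.0339, 0.0933]
ee_rot: [-3.141, 0.004, -2.982]
contact_force: [-0.2, -0.1, 0.2]
gripper_width: -0.0
```

```bash
python3 - <<'E'
from h import *
b=grab('side','s3.png')
cv2.imwrite('pics/c3.png',cv2.resize(b['image'][100:320,180:420],(600,550)))
s=ctrl.sense();print(s['time'],s['tcp_pos'],s['contact_force'],np.degrees(s['ee_rot']))
E
```

```text
3.15 [ 0.55919362 -0.0338458   0.0930887 ] [ 1.59387567 -0.88733364 -0.05796023] [-179.95404799    0.24540146 -170.68884178]
```

View pics/c3.png

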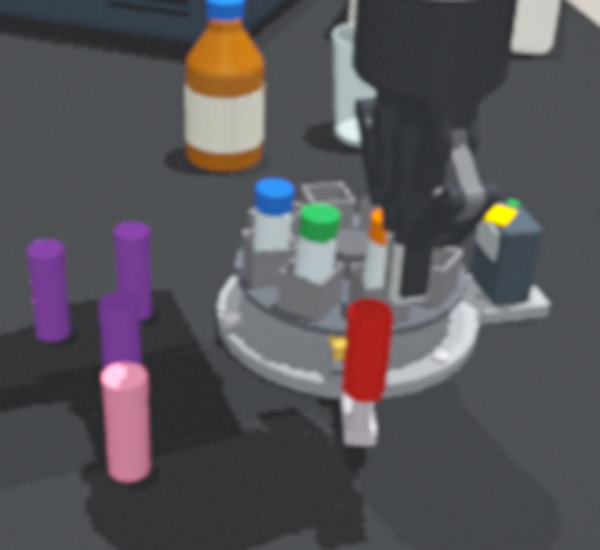

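```bash
python3 - <<'E'
from h import *
import pickle
a,b=pickle.load(open('f1.pkl','rb'))
c=lambda q:(q-[180,100])*2.5
for p in ([.559,-.034,.082],[.559,-.034,.093],[.536,-.031,.105],[.536,-.031,.047],[*C,.05]): print(p,c(proj(b,p)),proj(a,p)*1.4)
# second look: triangulate knob top & blue cap top
K,r,t=cal(a);K2,r2,t2=cal(b)
P=lambda K,r,t:K@np.c_[cv2.Rodrigues(r)[0],t.ravel()]
def tri(u,v):X=cv2.triangulatePoints(P(K,r,t),P(K2,r2,t2),np.array(u,float).reshape(2,1),np.array(v,float).reshape(2,1)).ravel();return X[:3]/X[3]
print('knob',tri((481/1.4,286/1.4),(328,225)),'blue',tri((345/1.4,282/1.4),(290,177)))
print(cv2.Rodrigues(r)[0],t, cv2.Rodrigues(r2)[0],t2)
# knob red blob in side image now vs before
f=ctrl.grab_frame('side')['image']
for im in (b['image'],f):
    i=im.astype(int);m=(i[...,2]>120)&(i[...,1]<40)&(i[...,0]<40);y,x=np.nonzero(m);print(x.mean(),y.mean(),m.sum(),x.min(),x.max(),y.min(),y.max())
E
```

```text
[0.559, -0.034, 0.082] [[396.79617479 341.78696029]] [[485.73094581 271.0975998 ]]
[0.559, -0.034, 0.093] [[398.58467711 325.52436438]] [[487.19153552 268.53163488]]
[0.536, -0.031, 0.105] [[358.50094341 306.69581128]] [[480.8521956  286.34841673]]
[0.536, -0.031, 0.047] [[351.28343495 390.87020396]] [[473.9715441  297.90968088]]
[np.float64(0.56), np.float64(0.113), 0.05] [[342.46480391 259.13023036]] [[352.54937807 244.94165186]]
knob [ 0.53988503 -0.03165695  0.10066564] blue [0.50708819 0.1021541  0.10901468]
[[ 0.25105902 -0.9679665  -0.00319782]
 [-0.94863735 -0.24538599 -0.19968198]
 [ 0.19250077  0.05316553 -0.97985554]] [-0.07413789  0.5093867   0.66532572] [[ 0.99195678 -0.12528937  0.01800883]
 [-0.05004353 -0.51887464 -0.85338429]
 [ 0.1162643   0.84561911 -0.52097114]] [-0.47585745  0.11572806  0.61286497]
326.07847533632287 242.87892376681614 446 318 335 226 259
326.5483870967742 239.2688172043011 558 318 335 220 259
```

```bash
python3 - <<'E'
from h import *
import pickle
a,b=pickle.load(open('f1.pkl','rb'))
for z in (.07,.082,.1,.11,.12):
  print(z,unproj(b,346,218,z),unproj(b,283,214,z))
f=grab('top','t4.png')['image'];g=grab('side','s4.png')
p=np.hstack([cv2.resize(f[40:260,180:400],(400,400)),cv2.resize(g['image'][130:270,270:410],(400,400),interpolation=cv2.INTER_CUBIC)])
cv2.imwrite('pics/c4.png',p)
s=ctrl.sense();print(s['time'],s['tcp_pos'],np.degrees(s['ee_rot']),s['qpos'])
E
```

```text
0.07 [0.58808579 0.0317116  0.07      ] [0.49201046 0.05289735 0.07      ]
0.082 [0.58197774 0.01321995 0.082     ] [0.48913532 0.03369281 0.082     ]
0.1 [ 0.57281566 -0.01451752  0.1       ] [0.4848226  0.00488599 0.1       ]
0.11 [ 0.56772562 -0.02992723  0.11      ] [ 0.48242665 -0.0111178   0.11      ]
0.12 [ 0.56263558 -0.04533694  0.12      ] [ 0.48003069 -0.02712158  0.12      ]
3.3 [ 0.55723125 -0.03367651  0.09210968] [-1.79994641e+02  1.27537876e-01 -1.71053521e+02] [ 2.20039003e-01  3.33615894e-01 -9.18234814e-02  2.58779947e-04
 -1.14314152e+00 -1.63479698e+00]
```

View pics/c4.png

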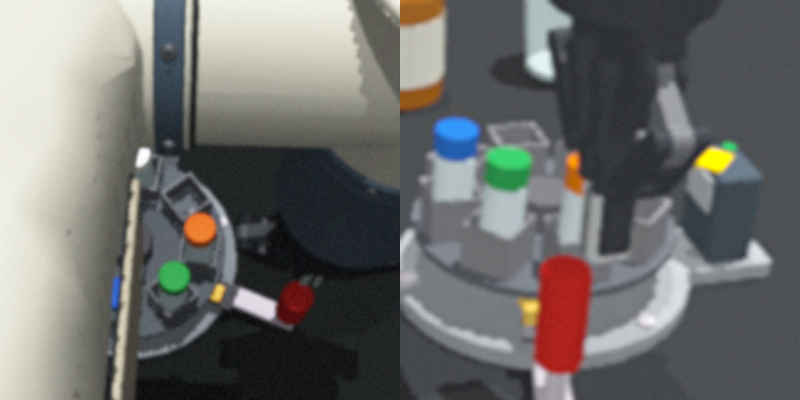

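```bash
python3 - <<'E'
from h import *
import pickle
a,b=pickle.load(open('f1.pkl','rb'))
P=lambda f:(lambda K,r,t:K@np.c_[cv2.Rodrigues(r)[0],t.ravel()])(*cal(f))
def tri(u,v):
    X=cv2.triangulatePoints(P(a),P(b),np.array(u,float).reshape(2,1),np.array(v,float).reshape(2,1)).ravel();X=X[:3]/X[3]
    return X,proj(a,X)-u,proj(b,X)-v
print(tri((353,195),(346,218)))
print(tri((321,169),(346,218)))
f=cv2.imread('pics/t4.png')[150:230,290:390];g=cv2.imread('pics/s4.png')[180:260,300:400]
e=lambda i:cv2.resize(np.clip(i.astype(float)**.6*9,0,255).astype(np.uint8),(400,320),interpolation=cv2.INTER_CUBIC)
cv2.imwrite('pics/c5.png',np.hstack([e(f),e(g)]))
E
```

```text
(array([ 0.55658115, -0.04094825,  0.11567196]), array([[ 1.72548365, -4.32567249]]), array([[-5.52194489,  1.2148976 ]]))
(array([0.5836989 , 0.01189883, 0.08336802]), array([[-0.44667333,  1.18190658]]), array([[ 1.43468328, -0.36241577]]))
```

View pics/c5.png

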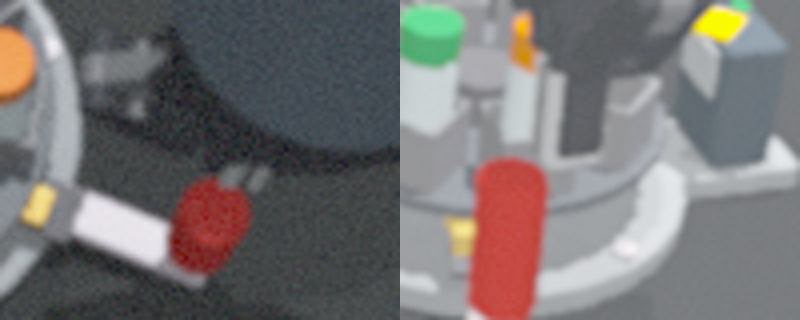

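Request:
apply_moves(
  series=[
    [[0.03,-0.02,0],0],
    [[0.03,-0.06,0],0],
    [[0.03,-0.1,0],0],
    [[0.03,-0.1,0],0],
    [[0.03,-0.1,0],0],
  ],
)

```text
time: 3.8
tcp_pos: [0.5864, -0.1345, 0.0912]
ee_rot: [-3.142, 0.001, -2.987]
contact_force: [-0.5, 0.1, -0.4]
gripper_width: 0.0002
```

```bash
python3 - <<'E'
from h import *
f=grab('top','t6.png');g=grab('side','s6.png')
s=ctrl.sense();p=s['tcp_pos'];print(s['time'],p,np.degrees(s['ee_rot']))
out=[]
for q in (f,g):
    im=np.clip(q['image'].astype(float)**.6*9,0,255).astype(np.uint8)
    for z,c in ((p[2]-.011,(0,0,255)),(p[2]+.046,(0,255,0)),(p[2]+.02,(255,0,255))):
        u=proj(q,[p[0],p[1],z])[0]; cv2.drawMarker(im,tuple(int(round(x)) for x in u),c,cv2.MARKER_CROSS,7,1)
    u=proj(q,p)[0].astype(int);y=max(0,u[1]-90);x=max(0,min(u[0]-90,380))
    print(x,y);out.append(cv2.resize(im[y:y+180,x:x+180],(400,400),interpolation=cv2.INTER_CUBIC))
cv2.imwrite('pics/c6.png',np.hstack(out))
E
```

```text
3.9 [ 0.58654777 -0.1331238   0.0912104 ] [ 1.79996548e+02  3.93137011e-02 -1.70978014e+02]
328 100
291 185
```

View pics/c6.png

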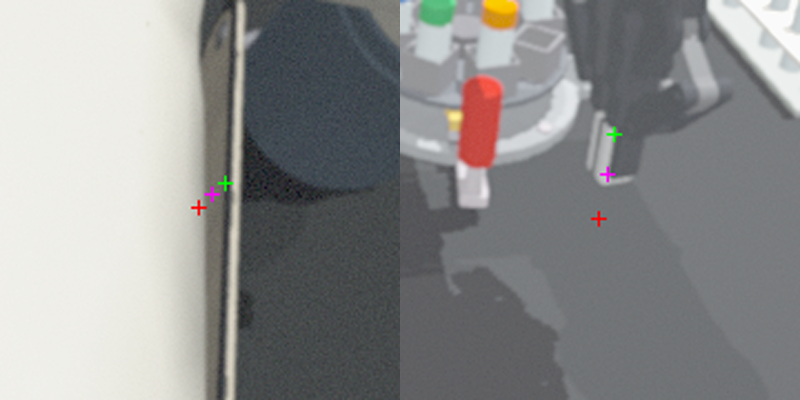

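The tip shows about 28 mm higher in the side view than nominal, or else it is farther back in y. A gentle descent over bare table here will tell which.

Request:
apply_moves(
  series=[
    [[0,0,-0.03],0],
    [[0,0,-0.055],0],
    [[0,0,-0.068],0],
    [[0,0,-0.073],0],
    [[0,0,-0.075],0],
    [[0,0,-0.075],0],
  ],
)

```text
time: 4.5
tcp_pos: [0.5873, -0.1335, 0.0166]
ee_rot: [-3.141, 0.001, -2.983]
contact_force: [0.5, 0.1, 0.6]
gripper_width: -0.0005
```

Request:
apply_moves(
  series=[
    [[0,0,-0.001],0],
    [[0,0,-0.002],0],
    [[0,0,-0.003],0],
    [[0,0,-0.004],0],
    [[0,0,-0.005],0],
    [[0,0,-0.006],0],
    [[0,0,-0.006],0],
  ],
)

```text
time: 5.2
tcp_pos: [0.5864, -0.1337, 0.0095]
ee_rot: [3.142, -0.0, -2.984]
contact_force: [0.1, -0.1, 0.1]
gripper_width: 0.0001
```

Request:
apply_moves(
  series=[
    [[0,0,-0.001],0],
    [[0,0,-0.002],0],
    [[0,0,-0.003],0],
    [[0,0,-0.004],0],
    [[0,0,-0.005],0],
    [[0,0,-0.006],0],
    [[0,0,-0.006],0],
  ],
)

```text
time: 5.9
tcp_pos: [0.5864, -0.1336, 0.0035]
ee_rot: [3.142, -0.0, -2.984]
contact_force: [-0.2, 0.4, -0.2]
gripper_width: -0.0
```

```bash
python3 - <<'E'
from h import *
f=grab('top','t7.png');g=grab('side','s7.png')
s=ctrl.sense();p=s['tcp_pos'];print(s['time'],p,s['contact_force'])
out=[]
for q in (f,g):
    im=np.clip(q['image'].astype(float)**.6*9,0,255).astype(np.uint8)
    for z,c in ((p[2]-.011,(0,0,255)),(p[2]+.02,(255,0,255))):
        u=proj(q,[p[0],p[1],z])[0]; cv2.drawMarker(im,tuple(int(round(x)) for x in u),c,cv2.MARKER_CROSS,7,1)
    u=proj(q,p)[0].astype(int);y=max(0,u[1]-90);x=max(0,min(u[0]-90,380))
    print(x,y);out.append(cv2.resize(im[y:y+180,x:x+180],(400,400),interpolation=cv2.INTER_CUBIC))
cv2.imwrite('pics/c7.png',np.hstack(out))
E
```

```text
6.0 [ 0.58654022 -0.13364951  0.00366482] [ 0.19357086  0.24327159 -0.10681015]
313 114
282 237
```

View pics/c7.png

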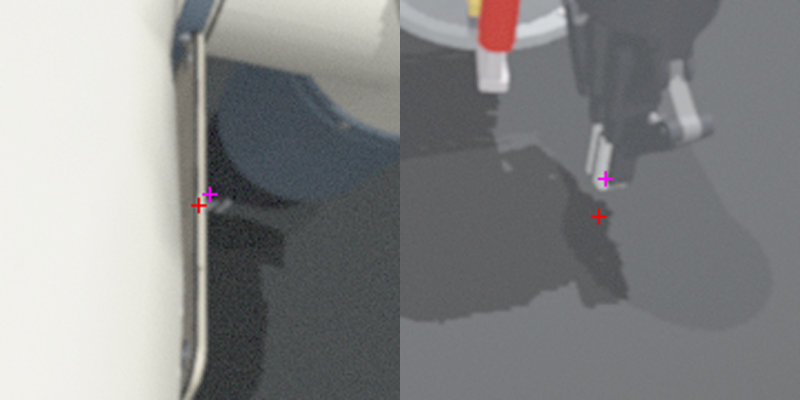

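No contact 13 mm past the nominal point, and the side view shows the tip still above its shadow. So the real shut fingertip is about 18 mm above the reported TCP, and the first stroke simply passed over the knob without touching it. I'll redo it about 36 mm lower.

Request:
apply_moves(
  series=[
    [[0,0,0.045],0],
    [[0,0,0.09],0],
    [[0,0,0.13],0],
    [[-0.025,0.03,0.135],-8],
    [[-0.05,0.06,0.135],-16],
    [[-0.08,0.09,0.135],-24],
    [[-0.103,0.121,0.135],-30],
    [[-0.103,0.121,0.105],-30],
    [[-0.103,0.121,0.07],-30],
    [[-0.103,0.121,0.051],-30],
  ],
)

```text
time: 7.0
tcp_pos: [0.4819, -0.0124, 0.0527]
ee_rot: [-3.141, -0.002, 2.776]
contact_force: [0.5, -0.7, -0.2]
gripper_width: -0.0003
```

Request:
apply_moves(
  series=[
    [[0,0,0],0],
    [[0.007,-0.004,0],3],
    [[0.014,-0.007,0],6],
    [[0.021,-0.01,0],9],
    [[0.028,-0.013,0],12],
    [[0.035,-0.015,0],15],
    [[0.043,-0.017,0],18],
    [[0.05,-0.019,0],21],
    [[0.058,-0.02,0],24],
    [[0.058,-0.02,0],24],
  ],
)

```text
time: 8.0
tcp_pos: [0.5423, -0.0331, 0.056]
ee_rot: [-3.141, 0.001, -3.089]
contact_force: [-2.3, -0.4, 2.1]
gripper_width: 0.0001
```

```bash
python3 - <<'E'
from h import *
b=grab('side','s8.png')
cv2.imwrite('pics/c8.png',cv2.resize(b['image'][100:320,180:420],(600,550)))
s=ctrl.sense();print(s['time'],s['tcp_pos'],s['contact_force'],np.degrees(s['ee_rot']))
E
```

```text
8.05 [ 0.54198821 -0.03292845  0.05572864] [-1.43047382 -0.39786727  0.76617963] [-1.79985874e+02  5.28481665e-02 -1.77052199e+02]
```

View pics/c8.png

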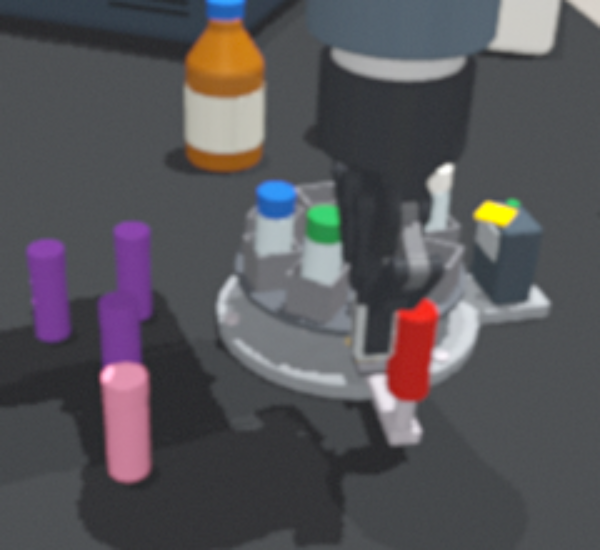

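The fingers now push the knob: it has swung right to (413,350), vials are untouched and the force is about 2 N. I continue to the end stop.

Request:
apply_moves(
  series=[
    [[0.008,-0.001,0],3],
    [[0.015,-0.001,0],6],
    [[0.023,-0.001,0],9],
    [[0.031,-0.001,0],12],
    [[0.038,0,0],15],
    [[0.046,0.002,0],18],
    [[0.054,0.003,0],21],
    [[0.061,0.005,0],24],
    [[0.068,0.008,0],27],
    [[0.076,0.011,0],30],
  ],
)

```text
time: 9.05
tcp_pos: [0.617, -0.023, 0.0554]
ee_rot: [-3.14, -0.002, -2.565]
contact_force: [-2.1, -3.7, 0.8]
gripper_width: 0.0002
```

Request:
apply_moves(
  series=[
    [[0.002,0.001,0],1],
    [[0.005,0.002,0],2],
    [[0.007,0.003,0],3],
    [[0.009,0.004,0],4],
    [[0.011,0.005,0],5],
    [[0.013,0.006,0],6],
    [[0.013,0.006,0],6],
  ],
)

```text
time: 9.75
tcp_pos: [0.6309, -0.0154, 0.0548]
ee_rot: [-3.142, 0.0, -2.46]
contact_force: [-1.5, -4.7, 3.7]
gripper_width: -0.0
```

```bash
cat >> h.py <<'E'
def caps(n='side',box=(100,320,180,420)):
    q=ctrl.grab_frame(n);im=q['image'];h=cv2.cvtColor(im,cv2.COLOR_BGR2HSV)
    y0,y1,x0,x1=box;out={}
    for c,lo,hi,z in (('red',0,4,.076),('orange',11,18,.114),('green',55,80,.114),('blue',100,118,.114)):
        m=((h[...,0]>=lo)&(h[...,0]<=hi)&(h[...,1]>185)&(h[...,2]>90)).astype(np.uint8)
        k=np.zeros_like(m);k[y0:y1,x0:x1]=m[y0:y1,x0:x1]
        N,L,S,G=cv2.connectedComponentsWithStats(k)
        for i in range(1,N):
            if S[i,4]>12:
                p=unproj(q,*G[i],z if c=='red' else .108)
                out.setdefault(c,[]).append((S[i,4],G[i].round(1),p[:2].round(3),round(float(np.degrees(np.arctan2(*(p[:2]-C)[::-1]))),1),round(float(np.hypot(*(p[:2]-C))),3)))
    cv2.imwrite('pics/last.png',im)
    for k,v in out.items():
        for w in v: print(k,*w)
E
python3 - <<'E'
from h import *
caps();s=ctrl.sense();print(s['time'],s['tcp_pos'],s['contact_force'],np.degrees(s['ee_rot']))
E
```

```text
red 269 [395.6 231.8] [ 0.648 -0.022] -56.9 0.161
orange 662 [269.4 124.3] [0.503 0.352] 103.5 0.246
orange 143 [268.9 163.9] [0.481 0.158] 150.6 0.091
orange 114 [353.1 184.6] [0.606 0.069] -43.7 0.063
blue 91 [269.6 102.7] [0.519 0.501] 96.0 0.39
blue 153 [304.8 188.1] [0.527 0.065] -124.4 0.058
9.8 [ 0.6307308  -0.01537866  0.05468514] [-2.33215404 -2.93323262  2.22973221] [ 1.79998220e+02  2.03295072e-02 -1.40962874e+02]
```

Request:
apply_moves(
  series=[
    [[0.002,0.001,0],1],
    [[0.005,0.003,0],2],
    [[0.007,0.004,0],3],
    [[0.007,0.004,0],3],
  ],
)

```text
time: 10.2
tcp_pos: [0.6379, -0.0113, 0.0546]
ee_rot: [-3.142, 0.0, -2.407]
contact_force: [-1.2, -3.3, 3.4]
gripper_width: 0.0
```

Request:
apply_moves(
  series=[
    [[0.002,0.002,0],1],
    [[0.005,0.003,0],2],
    [[0.007,0.005,0],3],
    [[0.007,0.005,0],3],
  ],
)

```text
time: 10.6
tcp_pos: [0.6408, -0.0097, 0.0546]
ee_rot: [3.139, -0.009, -2.356]
contact_force: [-12.5, -10.6, 9.1]
gripper_width: -0.0
```

```bash
python3 - <<'E'
from h import *
caps();s=ctrl.sense();print(s['time'],s['tcp_pos'],s['contact_force'],np.degrees(s['ee_rot']))
E
```

```text
red 231 [399.9 229.3] [ 0.656 -0.016] -53.2 0.161
orange 657 [269.4 124.3] [0.503 0.353] 103.5 0.246
orange 141 [268.9 163.9] [0.481 0.158] 150.7 0.091
orange 131 [354.7 183.2] [0.61  0.074] -38.2 0.063
blue 93 [269.6 102.7] [0.519 0.501] 96.0 0.39
blue 156 [307.6 189. ] [0.531 0.062] -119.6 0.059
10.65 [ 0.64079115 -0.00968708  0.05462853] [-12.41664808 -10.88583628   9.45277119] [ 179.8596367    -0.50866829 -134.99451113]
```

The end stop is reached: the force jumped to about 19 N and blue advanced about 45–50°. Now retract along the arc to let the lever spring home.

Request:
apply_moves(
  series=[
    [[-0.014,-0.009,0],-6],
    [[-0.027,-0.015,0],-12],
    [[-0.042,-0.021,0],-18],
    [[-0.057,-0.024,0],-24],
    [[-0.072,-0.027,0],-30],
    [[-0.088,-0.027,0],-36],
    [[-0.103,-0.026,0],-42],
    [[-0.118,-0.023,0],-48],
    [[-0.133,-0.019,0],-54],
    [[-0.147,-0.013,0],-60],
  ],
)

```text
time: 11.65
tcp_pos: [0.4975, -0.0185, 0.0545]
ee_rot: [3.139, 0.001, 2.876]
contact_force: [0.9, 0.1, 0.3]
gripper_width: -0.0003
```

Request:
apply_moves(
  series=[
    [[0,0,0],0],
    [[0,0,0],0],
    [[0,0,0],0],
    [[0,0,0],0],
    [[0,0,0],0],
  ],
)

```text
time: 12.15
tcp_pos: [0.4979, -0.0197, 0.0545]
ee_rot: [3.141, -0.0, 2.881]
contact_force: [0.6, -0.5, 0.7]
gripper_width: -0.0004
```

```bash
python3 - <<'E'
from h import *
caps();s=ctrl.sense();print(s['time'],s['tcp_pos'],s['contact_force'],np.degrees(s['ee_rot']))
B=tp(-115)
for a in (11,16,21,26,31,36,41,46,51,56,58,60,62,64,66): print(a-6,np.round((tp(-121+a)-B)*1e3,0))
E
```

```text
red 594 [326.5 239.1] [ 0.543 -0.03 ] -96.8 0.144
orange 297 [262.7 125.2] [0.488 0.348] 107.0 0.246
orange 121 [267.  164.2] [0.477 0.157] 152.1 0.094
orange 108 [354.5 184.1] [0.608 0.071] -41.0 0.064
blue 34 [312.4 189.2] [0.538 0.06 ] -112.4 0.057
12.2 [ 0.49779819 -0.01969618  0.05450704] [0.02517523 0.06111108 0.1522114 ] [ 1.79997919e+02 -8.52391656e-03  1.65038830e+02]
5 [12. -5.]
10 [24. -9.]
15 [ 37. -12.]
20 [ 49. -13.]
25 [ 62. -14.]
30 [ 75. -13.]
35 [ 88. -12.]
40 [101.  -9.]
45 [113.  -5.]
50 [125.   0.]
52 [129.   2.]
54 [134.   5.]
56 [138.   7.]
58 [143.  10.]
60 [147.  13.]
```

The knob is home at the same pixel as at the start (326.5,239.1). Stroke 2.

Request:
apply_moves(
  series=[
    [[0.012,-0.005,0],5],
    [[0.024,-0.009,0],10],
    [[0.037,-0.012,0],15],
    [[0.049,-0.013,0],20],
    [[0.062,-0.014,0],25],
    [[0.075,-0.013,0],30],
    [[0.088,-0.012,0],35],
    [[0.101,-0.009,0],40],
    [[0.113,-0.005,0],45],
    [[0.125,0,0],50],
  ],
)

```text
time: 13.2
tcp_pos: [0.6218, -0.0215, 0.0542]
ee_rot: [-3.141, -0.004, -2.527]
contact_force: [-1.3, -5.7, 1.0]
gripper_width: 0.0003
```

Request:
apply_moves(
  series=[
    [[0.004,0.002,0],2],
    [[0.009,0.005,0],4],
    [[0.013,0.007,0],6],
    [[0.018,0.01,0],8],
    [[0.022,0.013,0],10],
    [[0.022,0.013,0],10],
    [[0.022,0.013,0],10],
  ],
)

```text
time: 13.9
tcp_pos: [0.6412, -0.0108, 0.0542]
ee_rot: [3.14, -0.01, -2.357]
contact_force: [-8.4, -11.1, 3.3]
gripper_width: 0.0001
```

```bash
python3 - <<'E'
from h import *
caps();s=ctrl.sense();print(s['time'],s['tcp_pos'],s['contact_force'],np.degrees(s['ee_rot']))
E
```

```text
red 214 [399.5 230.3] [ 0.655 -0.018] -54.1 0.162
orange 660 [269.5 124.3] [0.503 0.352] 103.5 0.246
orange 140 [269.  163.9] [0.481 0.158] 150.6 0.091
orange 88 [352.3 170.9] [0.618 0.118] 4.9 0.058
green 22 [353.8 179.2] [0.612 0.088] -26.1 0.058
blue 92 [269.5 102.7] [0.519 0.501] 96.1 0.39
blue 154 [335.8 190.8] [0.573 0.052] -77.7 0.063
13.95 [ 0.64123626 -0.01081965  0.05412904] [ -7.74677742 -10.24653392   4.00084119] [ 179.91507319   -0.54644434 -135.02741501]
```

Stroke 2 is done: orange (two pockets off at the start) is now at 4.9°, right at the reader. Return, then stroke 3.

Request:
apply_moves(
  series=[
    [[-0.014,-0.009,0],-6],
    [[-0.027,-0.015,0],-12],
    [[-0.042,-0.021,0],-18],
    [[-0.057,-0.024,0],-24],
    [[-0.072,-0.027,0],-30],
    [[-0.088,-0.027,0],-36],
    [[-0.103,-0.026,0],-42],
    [[-0.118,-0.023,0],-48],
    [[-0.133,-0.019,0],-54],
    [[-0.147,-0.013,0],-60],
  ],
)

```text
time: 14.95
tcp_pos: [0.4969, -0.0197, 0.0546]
ee_rot: [-3.142, -0.0, 2.876]
contact_force: [0.2, 0.8, 0.5]
gripper_width: -0.0002
```

Request:
apply_moves(
  series=[
    [[0,0,0],0],
    [[0,0,0],0],
    [[0,0,0],0],
    [[0,0,0],0],
    [[0,0,0],0],
  ],
)

```text
time: 15.45
tcp_pos: [0.4979, -0.0198, 0.0545]
ee_rot: [-3.141, -0.0, 2.881]
contact_force: [-0.9, -1.1, -0.1]
gripper_width: 0.0
```

Request:
apply_moves(
  series=[
    [[0.012,-0.005,0],5],
    [[0.024,-0.009,0],10],
    [[0.037,-0.012,0],15],
    [[0.049,-0.013,0],20],
    [[0.062,-0.014,0],25],
    [[0.075,-0.013,0],30],
    [[0.088,-0.012,0],35],
    [[0.101,-0.009,0],40],
    [[0.113,-0.005,0],45],
    [[0.125,0,0],50],
  ],
)

```text
time: 16.45
tcp_pos: [0.6219, -0.0215, 0.0541]
ee_rot: [-3.141, -0.004, -2.527]
contact_force: [-2.7, -4.8, 0.8]
gripper_width: -0.0004
```

Request:
apply_moves(
  series=[
    [[0.004,0.002,0],2],
    [[0.009,0.005,0],4],
    [[0.013,0.007,0],6],
    [[0.018,0.01,0],8],
    [[0.022,0.013,0],10],
    [[0.022,0.013,0],10],
    [[0.022,0.013,0],10],
  ],
)

```text
time: 17.15
tcp_pos: [0.6412, -0.0108, 0.0541]
ee_rot: [3.14, -0.01, -2.356]
contact_force: [-8.7, -10.9, 4.1]
gripper_width: 0.0005
```

```bash
python3 - <<'E'
from h import *
caps();s=ctrl.sense();print(s['time'],s['tcp_pos'],s['contact_force'],np.degrees(s['ee_rot']))
E
```

```text
red 214 [399.5 230.2] [ 0.655 -0.018] -54.0 0.162
orange 659 [269.5 124.3] [0.503 0.353] 103.4 0.246
orange 107 [335.1 162.7] [0.597 0.153] 47.2 0.054
orange 141 [268.7 163.9] [0.48  0.158] 150.7 0.091
green 20 [352.2 167.8] [0.621 0.13 ] 15.4 0.063
blue 93 [269.5 102.8] [0.519 0.5  ] 96.1 0.389
blue 160 [355.2 182. ] [0.612 0.078] -34.3 0.062
17.2 [ 0.64123514 -0.01084313  0.05412236] [-8.73779108 -9.95415183  5.2143641 ] [ 179.9143044    -0.55494099 -135.01601257]
```

After three strokes orange is one pocket past the reader, green is at it and blue is one before (-34°). Now return and make stroke 4.

Request:
apply_moves(
  series=[
    [[-0.014,-0.009,0],-6],
    [[-0.027,-0.015,0],-12],
    [[-0.042,-0.021,0],-18],
    [[-0.057,-0.024,0],-24],
    [[-0.072,-0.027,0],-30],
    [[-0.088,-0.027,0],-36],
    [[-0.103,-0.026,0],-42],
    [[-0.118,-0.023,0],-48],
    [[-0.133,-0.019,0],-54],
    [[-0.147,-0.013,0],-60],
  ],
)

```text
time: 18.2
tcp_pos: [0.497, -0.0198, 0.0545]
ee_rot: [-3.141, -0.0, 2.876]
contact_force: [-0.1, 0.1, 0.7]
gripper_width: 0.0
```

Request:
apply_moves(
  series=[
    [[0,0,0],0],
    [[0,0,0],0],
    [[0,0,0],0],
    [[0,0,0],0],
    [[0,0,0],0],
  ],
)

```text
time: 18.7
tcp_pos: [0.4979, -0.0198, 0.0545]
ee_rot: [-3.141, -0.0, 2.881]
contact_force: [-0.4, 0.3, 0.4]
gripper_width: 0.0003
```

Request:
apply_moves(
  series=[
    [[0.012,-0.005,0],5],
    [[0.024,-0.009,0],10],
    [[0.037,-0.012,0],15],
    [[0.049,-0.013,0],20],
    [[0.062,-0.014,0],25],
    [[0.075,-0.013,0],30],
    [[0.088,-0.012,0],35],
    [[0.101,-0.009,0],40],
    [[0.113,-0.005,0],45],
    [[0.125,0,0],50],
  ],
)

```text
time: 19.7
tcp_pos: [0.6219, -0.0215, 0.0541]
ee_rot: [-3.141, -0.004, -2.527]
contact_force: [-1.7, -5.6, 0.3]
gripper_width: -0.0002
```

Request:
apply_moves(
  series=[
    [[0.004,0.002,0],2],
    [[0.009,0.005,0],4],
    [[0.013,0.007,0],6],
    [[0.018,0.01,0],8],
    [[0.022,0.013,0],10],
    [[0.022,0.013,0],10],
    [[0.022,0.013,0],10],
  ],
)

```text
time: 20.4
tcp_pos: [0.6413, -0.0108, 0.0541]
ee_rot: [3.14, -0.01, -2.356]
contact_force: [-8.2, -10.7, 4.5]
gripper_width: 0.0002
```

Request:
apply_moves(
  series=[
    [[-0.014,-0.009,0],-6],
    [[-0.027,-0.015,0],-12],
    [[-0.042,-0.021,0],-18],
    [[-0.057,-0.024,0],-24],
    [[-0.072,-0.027,0],-30],
    [[-0.088,-0.027,0],-36],
    [[-0.103,-0.026,0],-42],
    [[-0.118,-0.023,0],-48],
    [[-0.133,-0.019,0],-54],
    [[-0.147,-0.013,0],-60],
  ],
)

```text
time: 21.4
tcp_pos: [0.497, -0.0198, 0.0545]
ee_rot: [-3.141, -0.0, 2.876]
contact_force: [-0.8, -0.4, -0.2]
gripper_width: 0.0002
```

Request:
apply_moves(
  series=[
    [[0,0,0.04],0],
    [[0,0,0.08],0],
    [[0,0,0.12],0],
    [[0,0,0.15],0],
    [[-0.02,-0.04,0.15],0],
    [[-0.04,-0.085,0.15],0],
    [[-0.06,-0.13,0.15],0],
    [[-0.08,-0.175,0.15],0],
    [[-0.1,-0.22,0.15],0],
    [[-0.12,-0.265,0.15],0],
  ],
)

```text
time: 22.4
tcp_pos: [0.3765, -0.2864, 0.2049]
ee_rot: [-3.141, 0.001, 2.881]
contact_force: [1.4, -0.1, 1.0]
gripper_width: 0.0002
```

Request:
apply_moves(
  series=[
    [[-0.02,-0.045,0],0],
    [[-0.04,-0.09,0],0],
    [[-0.06,-0.135,0],0],
    [[-0.07,-0.17,0],0],
    [[-0.07,-0.17,0],0],
  ],
)

```text
time: 22.9
tcp_pos: [0.3056, -0.458, 0.2035]
ee_rot: [3.142, -0.002, 2.876]
contact_force: [0.3, 0.3, -0.5]
gripper_width: 0.0002
```

```bash
python3 - <<'E'
from h import *
caps();a=grab('top','t9.png');b=cv2.imread('pics/last.png')
s=ctrl.sense();print(s['time'],s['tcp_pos'],s['contact_force'])
cv2.imwrite('pics/c9.png',np.hstack([cv2.resize(a['image'][70:250,180:380],(400,360),interpolation=cv2.INTER_CUBIC),cv2.resize(b[120:300,220:420],(400,360),interpolation=cv2.INTER_CUBIC)]))
E
```

```text
red 598 [326.6 239. ] [ 0.543 -0.029] -96.8 0.143
orange 657 [269.5 124.3] [0.503 0.352] 103.5 0.246
orange 98 [309.7 161.5] [0.553 0.161] 98.1 0.049
orange 142 [268.8 163.9] [0.481 0.158] 150.6 0.091
green 27 [334.2 159.3] [0.598 0.166] 54.4 0.066
blue 92 [269.5 102.7] [0.519 0.501] 96.1 0.39
blue 140 [353.5 170.3] [0.621 0.12 ] 6.5 0.061
23.0 [ 0.30700454 -0.45520653  0.20395492] [0.94100452 1.57662681 0.80018926]
```

View pics/c9.png

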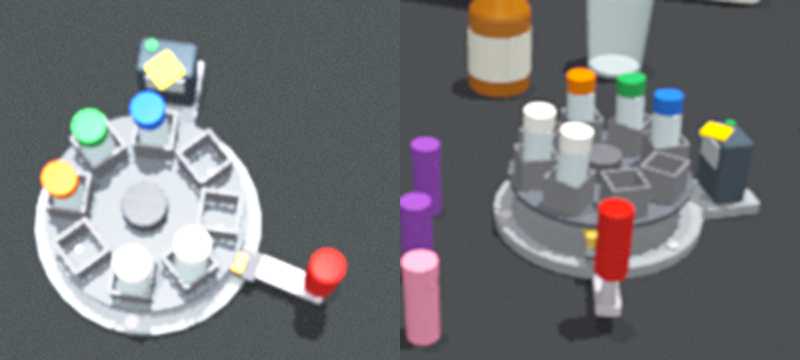

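The blue cap (148,108 in the top crop) stands upright in front of the reader (165,68), at 6.5° against the reader's 5.3°. The lever is home at (326.6,239) and the arm is clear, so I hand in.

```bash
python3 -c "
from h import *
print(ctrl.hand_in())"
```

```text
the job is handed in; nothing more can be done
None
```

I found the blue-capped vial four pockets clockwise of the reader, gave the lever four full strokes with shut fingers, and handed the job in at about 23 s.

**Final checks:**
- **Vial:** the blue cap measures 6.5° around the axis against 5.3° for the reader, at 61 mm radius. That puts the vial about 3 mm from the reading place. It looks upright and seated in both views.
- **Lever:** the knob is back at its starting pixel, within 0.1 px.
- **Strokes:** each one ended with a jump in force to about 14–19 N, which marks the end stop.
- **Arm:** it is well clear and the force reads near zero apart from noise.

**What disagreed:**
- **Fingertips:** they stood about 18 mm above the reported TCP, not 11 mm ahead of it as stated. My first sweep therefore passed over the knob without touching it. I confirmed this by lowering the fingers over bare table, then redid the stroke lower.
- **Cap angles:** while the arm hid part of the view, some cap angles were off by up to about 10°. They agreed once the view was clear.

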